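# Fetch the long bar from the indexing carousel and show it against the white board

### The job

Turn the lid of the round bar carousel one click clockwise (seen from above) by its central grip, so that its hatch stands over the pocket with the long colour bar, then lift the hatch flap by its ball and swing it over until it falls open. Draw the bar up out of its pocket and finish while still holding it in the gripper, still and upright, about a hand's breadth above the middle of the white board; leave the flap open, the other bar in its pocket and everything else where it is.

Things in the scene. Friction and masses are not known exactly. Their poses are not given: they have to be found in the camera images.
- carousel: fixed grey drum, 276 mm across; origin at its centre on the bench, z up; the dark steel lid's top is 94 mm above the bench. Inside are five open tube pockets (inner diameter 32, tops 45 and floor 12 mm above the bench), 85 mm from the axis, 72 degrees apart, one of them towards the carousel's own -x
- lid (a joint): turning of the lid about the drum's upright axis, rad; 0 = window and flap towards the carousel's own -x; grows clockwise seen from above. Detents at -1.257, 0 and 1.257 (72 degrees a click); a spring pulls it into the nearest with up to about 0.12 Nm; starts near 0; stops at -1.30 and 1.30
- index_grip (a point): point on the lid's axis at gripping height, 128 mm above the bench, in the lid's central black bar grip; the bar is 56 long, 14 wide, 34 high (its top 139 mm above the bench) and points at the window; this point's x axis lies along the bar, its -x towards the window
- window (a point): centre of the hatch window, level with the lid's top; the window is 64 mm radially (this point's x axis) by 92 mm across (its y axis), its centre 85 mm from the lid's axis; covered by the flap when that is shut
- flap (a joint): opening angle of the hatch flap, rad; 0 = flat on the lid, 2.3 = stop, leaning outwards past upright. It falls shut below about 1.35 and falls open by itself, slowly, above about 1.6
- flap_ball (a point): centre of the flap's black ball handle, 20 mm in diameter, on an 8 mm stem 25 mm above the flap's upper face; with the flap shut it is 66 mm from the lid's axis and about 125 mm above the bench
- flap_hinge (a point): middle of the flap's hinge, on the lid's outer side, 121 mm from the axis and 97 mm above the bench; the hinge axis is this point's y axis, level and square to the radius. The flap is aluminium, 72 mm (radially) by 104 mm, 5 thick; the ball is 55 mm from the hinge along the flap and 28 mm above it
- long_bar: the bar to fetch: round colour bar 27 mm in diameter, 70 mm tall, 75 to 155 g, upright in the pocket one click clockwise from the carousel's -x; origin at the centre of its underside, z along the bar; its top is 82 mm above the bench, under the lid
- short_bar: another round colour bar, 26 mm in diameter, 60 mm tall, in the pocket one click counter-clockwise; stays there
- white_board: fixed white board 220 x 340 x 16 mm lying on the bench, long side along its y; origin at the centre of its underside. Between it and the carousel a fixed black blowpipe lies on low rests along x, its top about 80 mm (rests 90 mm) above the bench
- matchbox: loose small box 36 x 62 x 15 mm lying near the left end of the white board; bystander
- tin: open grey tin, 72 mm across, 100 tall, to the left of the carousel; bystander
- frit_jar: jar 62 mm across, 87 tall, behind the carousel; bystander
- beeswax: yellow wax cake 50 x 75 x 32 mm at the left of the bench; bystander

How it is judged (in metres and radians):
On the way, in this order (a step that is already met when the one before it is completed fails the run):
1. the lid stands one click clockwise, the bar still in its pocket (value of joint lid above 1.17 rad and height (world z) of long_bar below 0.03 m), for 0.2 s.
2. the flap is swung open, the bar still in its pocket (value of joint flap above 1.6 rad and value of joint lid above 1.12 rad and height (world z) of long_bar below 0.03 m), for 0.2 s.
3. the bar is drawn up clear of the lid (height (world z) of long_bar above 0.1 m and contact force between the fingers and long_bar above 1 N), for 0.1 s.
At the end, for the whole second after the job is handed in: The gripper holds the long bar still (under 0.03 m/s), upright within 0.2 rad, its lower end 40 to 210 mm above the white board's surface and within 60 mm of the board's middle; the flap is open (over 1.6 rad) and the lid still one click clockwise (over 1.12 rad) (horizontal distance between long_bar and white_board below 0.06 m and height (world z) of long_bar between 0.056 and 0.226 m and angle between long_bar's own z axis and vertical below 0.2 rad and linear speed of long_bar below 0.03 m/s and contact force between the fingers and long_bar above 1 N and value of joint flap above 1.6 rad and value of joint lid above 1.12 rad); the arm keeps its last pose, push and grip.
It fails at once if the short bar is taken out or pushed about (distance of short_bar from where it was at the start of the episode above 0.02 m).
It fails at once if the long bar is tipped over (angle between long_bar's own z axis and vertical above 0.8 rad).
It fails at once if a bystander is disturbed (distance of any of matchbox, tin, frit_jar, beeswax from where it was at the start of the episode above 0.03 m).
It also fails if it takes over 58 s, if anything falls off the work surface, if the arm or the gripper's body presses on something with over 40 N, if the wrist force passes 120 N, or if a joint passes its speed limit or range.

### The arm

A 6-joint arm with a two-finger parallel gripper is mounted at the origin on a cart in front of the work surface, level with it; the furniture and walls round the work are solid. World frame = base frame: x ahead of the robot, y to its left, z up, the work surface at z = 0. Lengths are in m, angles in degrees, forces in N, time in s.
With the tool pointing down it reaches from about 0.375 to 0.75 m from the base axis. Payload 9 kg.
Tool frame: the origin (TCP) lies where the fingers leave the gripper's body, on its centre line; the fingertips stand 73 mm ahead of it and the grasp point (between the pads) lies 54 mm ahead of it (robot.tip_reach is the distance from the TCP to the fingertips, in m); z points along the fingers, y is the line along which they close (so a half turn about z gives the same grasp; the last joint's range is limited). The gripper opens to 85 mm and grips with 20 to 120 N. Pads are 22 mm wide; open, the fingers measure 114 mm over their backs; the gripper's body (76 mm by 85 mm) begins 54 mm behind the grasp point. The pads swing forward as they close: fully open they stand 13 mm farther back than shut.
Start: joints at [53.245, 5.964, 5.575, 89.605, 0, 77.527], TCP at [0.247, 0.547, 0.304] pointing down, gripper open.
Joint ranges: [-171.21, 171.21], [-48.23, 106.86], [-62.78, 66.21], [-105.2, 120.99], [-86.42, 89.51], [-180, 180]. Speed limits (degrees/s): [127.2, 127.2, 147.25, 180, 180, 180].

### API

Orientations are given as [roll, pitch, yaw] about the fixed x, y, z axes, in that order (R = Rz(yaw) Ry(pitch) Rx(roll)).
In Python, from plant import robot gives the robot as it stands. Calls block until the motion is done:
- robot.move_pose(position, orientation): joint-space move of the TCP to a pose.
- robot.line_to(position, vel=0.15, rotation=None, guard=None): straight line of the TCP; rotation=None keeps the orientation; vel is the mean speed in m/s. With guard (N) it stops when the force on the tool has changed by that much, and returns True; else False.
- robot.goto_joints(angles): joint-space move.
- robot.set_gripper(opening): finger opening in m; the grip force is fixed at half the most; returns when the fingers have stopped.
- robot.pause(seconds).
- robot.ik(position, orientation): joint angles nearest the present ones, or None.
- robot.observe(): the state.
- robot.grab_frame(name): name is "scene" or "top" or "wrist"; returns the picture (420x560x3 uint8, blue, green, red); there is no depth.
- robot.get_calibration(name): a dict with "vertical_fov" (degrees; the focal length in pixels is half the picture's height over the tangent of half this angle, whatever the lens; pixels are square), "cx", "cy" (the principal point, pixels), "k1" (the pictures are not rectified: a ray, as slopes to the right and down, at radius r is drawn at 1 + k1 r^2 times it, then the intrinsics apply), "rvec" (rotation vector, rad) and "tvec" (3), from world to camera coordinates, as OpenCV has them. Camera axes: x right, y down, z forward; pixel columns grow to the right and rows downward; lengths in m; the calibration is good to about 2 mm. A picture is of the moment at which its call begins: read the wrist's pose just before it. get_calibration takes no time and is no camera call; for the wrist camera it gives the pose at the moment of the call.
A pose or a line that the arm cannot do raises robot.IKError and nothing moves.
- robot.job_done(): hands the job in; it is judged then, once.
The state is a dict: "time": time; "q": joint angles; "qvel": joint speeds; "joint_torque": joint torques, N m; "tool_pos": TCP position; "tcp_rot": TCP orientation; "ft_force": force on the tool from outside, world axes, zero at the start; "torque": the same for the moment, N m; "gripper_width": finger opening in m; "gripper_force": force on a finger pad.
Only numpy, scipy, OpenCV 4.12 (cv2) and the standard library are available. Lean on these libraries where they do the work, as an engineer would, in place of code of your own. Each camera call takes 0.05 s, during which the arm holds its last target. There are 200 camera calls.

## Working session

There is one attempt and no reset: what is moved stays moved. The work goes in short steps, each a Python script; the robot and the scene stay as the last script left them, time stands still between calls to the robot, and variables do not carry over. Pictures are saved under pics/ and viewed, at most 10 in all, crops included, and the job is handed in when it is done.

```bash
mkdir -p pics; ls
python3 - <<'E'
from plant import robot
import cv2
for n in("scene","top"):
    cv2.imwrite(f"pics/{n}0.png",robot.grab_frame(n)); print(n,robot.get_calibration(n))
s=robot.observe(); print(s)
E
```

```text
pics
scene {'vertical_fov': 43.621959727777465, 'cx': 275.6022793366175, 'cy': 210.93702240593063, 'k1': 0.06182039963547944, 'rvec': array([ 2.1421169 , -0.81440918,  0.36077576]), 'tvec': array([-0.4152391 ,  0.35785631,  1.50940011])}
top {'vertical_fov': 48.0742171500291, 'cx': 280.7902052847974, 'cy': 209.28046918025302, 'k1': -0.0957510252183914, 'rvec': array([ 2.16913158, -2.14307558,  0.14806051]), 'tvec': array([0.02454685, 0.60075981, 1.57692187])}
{'time': 0.1, 'q': array([5.32453204e+01, 5.99633166e+00, 5.53330029e+00, 8.96048518e+01,
       1.70046759e-04, 7.75279737e+01]), 'qvel': array([ 0.05026129,  0.00926369,  0.08669104,  0.04303738, -0.0081729 ,
       -0.10269143]), 'joint_torque': array([ 7.60217139e-03, -5.58211148e+01,  5.04717314e+01,  1.30881235e-02,
       -2.88446799e-04, -6.57447430e-06]), 'tool_pos': array([0.24659633, 0.54675857, 0.30320559]), 'tcp_rot': array([-1.79933756e+02, -1.48262753e-02,  1.55717338e+02]), 'ft_force': array([0.02531486, 0.3502216 , 0.57835292]), 'torque': array([ 0.02327115,  0.00858227, -0.00059701]), 'gripper_force': 0.0, 'gripper_width': 0.08522862124289134}
```

View pics/top0.png

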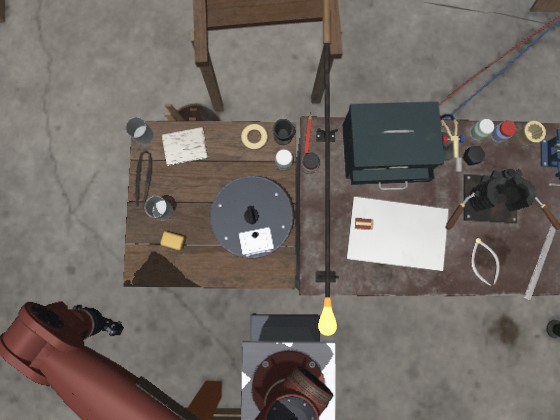

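View pics/scene0.png

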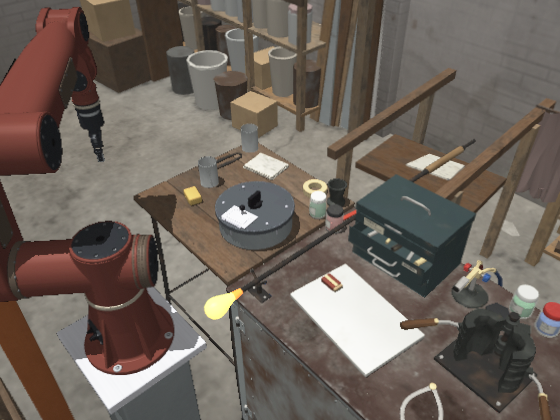

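The top view shows the lid around (252,217), the grip at (252,214), the white flap at (256,242) and the ball at (256,236). The board is centred near (398,234) with the matchbox at (364,224), and the blowpipe runs along column 327.

```bash
cat > h.py <<'E'
from plant import robot
import numpy as np, cv2
def KD(n):
    c=robot.get_calibration(n); f=210/np.tan(np.radians(c["vertical_fov"]/2))
    return np.array([[f,0,c["cx"]],[0,f,c["cy"]],[0,0,1.]]),np.array([c["k1"],0,0,0,0.]),np.array(c["rvec"]),np.array(c["tvec"])
def rays(c,px):
    K,D,r,t=c; R=cv2.Rodrigues(r)[0]
    u=cv2.undistortPoints(np.float64(px).reshape(-1,1,2),K,D).reshape(-1,2)
    return -R.T@t, np.c_[u,np.ones(len(u))]@R
def on(c,px,z):
    o,d=rays(c,px); return o+d*((z-o[2])/d[:,2])[:,None]
def proj(c,P):
    K,D,r,t=c; return cv2.projectPoints(np.float64(P).reshape(-1,1,3),r,t,K,D)[0].reshape(-1,2)
E
python3 - <<'E'
from h import *
im=cv2.imread("pics/top0.png"); c=KD("top")
w=(im.min(2)>150).astype(np.uint8)
for b,z in(((345,195,450,275),.016),((235,225,275,258),.1)):
    m=np.zeros_like(w); m[b[1]:b[3],b[0]:b[2]]=w[b[1]:b[3],b[0]:b[2]]
    m=cv2.morphologyEx(m,cv2.MORPH_OPEN,np.ones((3,3)))
    cs=max(cv2.findContours(m,0,2)[0],key=cv2.contourArea)
    r=cv2.minAreaRect(on(c,cs.reshape(-1,2),z)[:,:2].astype(np.float32)); print(r)
print(on(c,[[252,217]],.094),on(c,[[252,214]],.139),on(c,[[256,236]],.125))
print(on(c,[[158,207],[284,158],[172,241],[327,217]],.09))
for p in((.5,.15,.42),(.42,.15,.42)):
  for y in(0,90,180,-90): print(p,y,robot.ik(p,[180,0,y]))
E
```

```text
((0.5238457918167114, -0.3780398368835449), (0.34005671739578247, 0.2202599048614502), 83.15123748779297)
((0.4860011041164398, 0.11232954263687134), (0.07981391251087189, 0.10479515045881271), 12.084959030151367)
[[0.56625261 0.127031   0.094     ]] [[0.57079654 0.12468581 0.139     ]] [[0.50116761 0.11119146 0.125     ]]
[[ 0.59628536  0.44260303  0.09      ]
 [ 0.76854113  0.02325531  0.09      ]
 [ 0.48337935  0.39074215  0.09      ]
 [ 0.56978766 -0.12177078  0.09      ]]
(0.5, 0.15, 0.42) 0 [   2.32416535   -4.08061744    7.69113846  101.7717559     0.
 -177.67583465]
(0.5, 0.15, 0.42) 90 [  2.32416535  -4.08061744   7.69113846 101.7717559    0.
  92.32416535]
(0.5, 0.15, 0.42) 180 [  2.32416535  -4.08061744   7.69113846 101.7717559    0.
   2.32416535]
(0.5, 0.15, 0.42) -90 [  2.32416535  -4.08061744   7.69113846 101.7717559    0.
 -87.67583465]
(0.42, 0.15, 0.42) 0 [   2.76026404  -17.00959229   -3.72906421  103.28052807    0.
 -177.23973596]
(0.42, 0.15, 0.42) 90 [  2.76026404 -17.00959229  -3.72906421 103.28052807   0.
  92.76026404]
(0.42, 0.15, 0.42) 180 [  2.76026404 -17.00959229  -3.72906421 103.28052807   0.
   2.76026404]
(0.42, 0.15, 0.42) -90 [  2.76026404 -17.00959229  -3.72906421 103.28052807   0.
 -87.23973596]
```

Run:
```python
from h import *
robot.move_pose([.52,.12,.42],[180,0,-168])
s=robot.observe(); c=KD("wrist"); im=robot.grab_frame("wrist"); cv2.imwrite("pics/w1.png",im)
np.savez("w1.npz",*c); print(s["time"],s["tool_pos"],rays(c,[[280,210]]))
print(proj(c,[[.567,.127,.094],[.57,.1247,.139],[.501,.111,.125]]))
```

```text
1.9833 [0.51985774 0.12060314 0.41980976] (array([0.45147377, 0.10544655, 0.49122321]), array([[ 0.28446806,  0.05810761, -0.95710565]]))
[[278.58034371 207.93511005]
 [276.04796711 220.00478052]
 [276.73410173 162.32104047]]
```

View pics/w1.png

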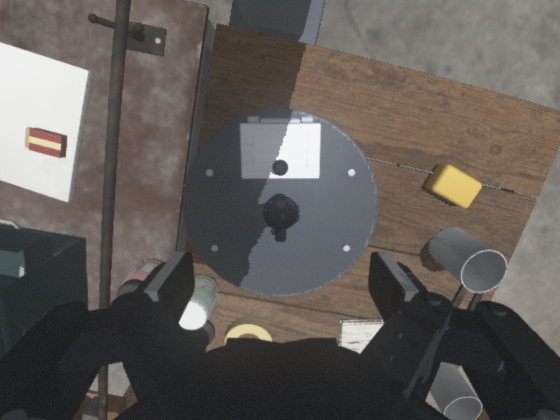

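The wrist view shows the ball at (280,168), the flap spanning x 240–321 and y 123–179, the grip at (281,212), and four lid screws at (209,172), (352,172), (347,248) and (215,248).

Run:
```python
from h import *
d=np.load("w1.npz"); c=[d[k] for k in d.files]; im=cv2.imread("pics/w1.png"); g=im.max(2)
def cent(x,y,r,f):
    p=g[y-r:y+r+1,x-r:x+r+1].astype(float); w=f(p); Y,X=np.mgrid[y-r:y+r+1,x-r:x+r+1]; return [(X*w).sum()/w.sum(),(Y*w).sum()/w.sum()]
sc=[cent(x,y,6,lambda p:np.clip(p-np.median(p)-25,0,None)) for x,y in((209,172),(352,172),(347,248),(215,248))]
S=on(c,sc,.095)[:,:2]; print(sc,S)
# circle centre of screws (equal radius)
A=np.c_[2*S,np.ones(4)]; x=np.linalg.lstsq(A,(S**2).sum(1),rcond=None)[0]; ce=x[:2]; print("circ",ce,np.linalg.norm(S-ce,axis=1))
ball=cent(280,168,12,lambda p:(p<60)*1.); B=on(c,[ball],.125)[0]; print("ball",ball,B)
m=((g>125)*1).astype(np.uint8); m[:, :235]=0;m[:,326:]=0;m[:122]=0;m[184:]=0
k=max(cv2.findContours(cv2.morphologyEx(m,cv2.MORPH_CLOSE,np.ones((9,9))),0,2)[0],key=cv2.contourArea).reshape(-1,2)
print("flap",cv2.minAreaRect(on(c,k,.099)[:,:2].astype(np.float32)),cv2.boundingRect(k))
# lid rim: dark-blueish
hsv=cv2.cvtColor(im,cv2.COLOR_BGR2HSV)
v=B[:2]-ce; print("dir deg",np.degrees(np.arctan2(v[1],v[0])),np.linalg.norm(v))
a=S[0]-S[1];b=S[3]-S[2];print([np.degrees(np.arctan2(*q[::-1])) for q in(a,b)])
for R in(.125,.138):
  t=np.linspace(0,2*np.pi,200); P=np.c_[ce[0]+R*np.cos(t),ce[1]+R*np.sin(t),0*t+.094]
  cv2.polylines(im,[np.int32(proj(c,P))],True,(0,255,0) if R>.13 else (0,0,255))
cv2.imwrite("pics/w1o.png",cv2.resize(im[90:320,160:400],None,fx=2.5,fy=2.5))
```

```text
[[np.float64(208.98190045248867), np.float64(172.05731523378583)], [np.float64(351.053720508167), np.float64(172.0323049001815)], [np.float64(346.1132848043676), np.float64(247.80436760691538)], [np.float64(214.16829745596868), np.float64(247.7945205479452)]] [[0.53679964 0.02456893]
 [0.49688162 0.21232238]
 [0.6054858  0.23541729]
 [0.6452818  0.04780352]]
circ [0.57104105 0.13002623] [0.11087704 0.11078032 0.11087704 0.11078024]
ball [np.float64(nan), np.float64(nan)] [nan nan nan]
flap ((0.4910367429256439, 0.11778875440359116), (0.0796317309141159, 0.11146507412195206), 12.122791290283203) (241, 122, 85, 62)
dir deg nan nan
[np.float64(-77.99714092705541), np.float64(-78.02411908801314)]<stdin>:4: RuntimeWarning: invalid value encountered in scalar divide
```

View pics/w1o.png

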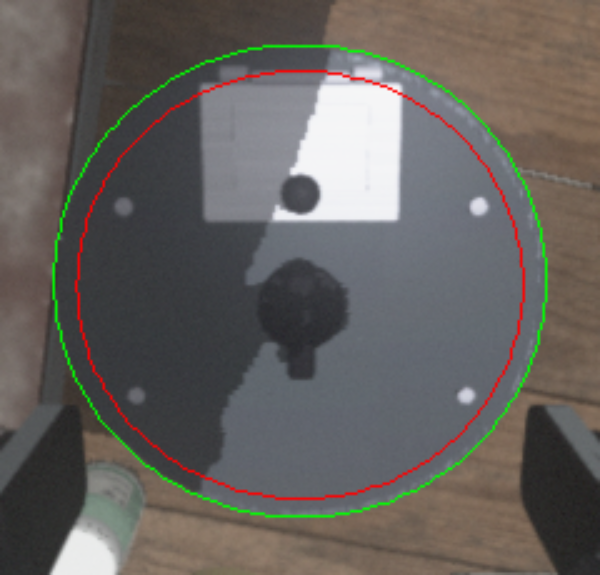

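Lid centre is (0.571, 0.130) and yaw is 12.0°; the drawn rim circle fits. Next I grip the bar and turn the lid.

Run:
```python
from h import *
C=[.571,.130]
def st(t): s=robot.observe(); print(t,round(s["time"],2),s["tool_pos"].round(4),s["tcp_rot"].round(1),s["ft_force"].round(1),s["torque"].round(2),round(s["gripper_width"],4))
robot.set_gripper(.05)
robot.move_pose(C+[.26],[180,0,-168])
st("above")
print(robot.line_to(C+[.184],vel=.1,guard=8)); st("down")
robot.set_gripper(0); st("grip")
for y in(-192,-216,-240): robot.move_pose(C+[.184],[180,0,y])
st("turned"); robot.pause(.3)
robot.set_gripper(.05); robot.line_to(C+[.30],vel=.2)
robot.move_pose([.52,.16,.40],[180,0,120])
c=KD("wrist"); im=robot.grab_frame("wrist"); np.savez("w2.npz",*c); cv2.imwrite("pics/w2.png",im)
b=C+66e-3*np.array([-.5,.866]); print(b,proj(c,[[*b,.125],[*C,.094]])); st("")
```

```text
above 3.18 [0.5712 0.13   0.2616] [-1.80e+02  1.00e-01 -1.68e+02] [-0.2  0.5  0.5] [-0.04 -0.05 -0.02] 0.0499
False
down 4.09 [0.5714 0.13   0.1849] [-1.80e+02  1.00e-01 -1.68e+02] [ 0.2 -0.5 -0.3] [0.01 0.03 0.  ] 0.0498
grip 4.51 [0.5712 0.1302 0.1847] [ 1.80e+02  1.00e-01 -1.68e+02] [-2.7  2.8  5.3] [0.39 0.29 0.04] 0.013
turned 5.96 [0.5712 0.1302 0.1847] [179.9   0.  120. ] [-1.9  1.9  5.9] [0.3  0.35 0.03] 0.0134
[0.538    0.187156] [[306.76723254 169.2590832 ]
 [303.66170981 214.82617302]]
 8.02 [0.5199 0.16   0.3982] [-1.799e+02 -1.000e-01  1.200e+02] [-0.3  0.9 -0.3] [ 0.    0.05 -0.01] 0.05
```

View pics/w2.png

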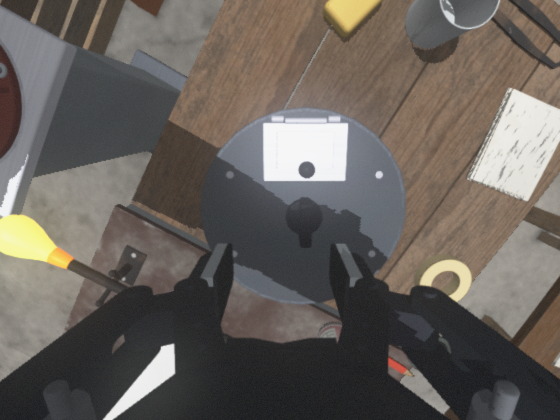

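The lid has turned, and the ball at (307,169) matches the prediction. Now I swing the flap along its arc.

Run:
```python
from h import *
C=np.array([.571,.130]); u=np.array([-.5,.866]); off=.058
def st(t): s=robot.observe(); print(t,round(s["time"],2),s["tool_pos"].round(4),s["ft_force"].round(1),round(s["gripper_width"],4))
def P(th):
    a=np.radians(th); r=.121-.055*np.cos(a)+.028*np.sin(a); z=.097+.055*np.sin(a)+.028*np.cos(a)
    return [*(C+u*r),z+off]
p=P(0)
robot.move_pose(p[:2]+[.25],[180,0,120])
print(robot.line_to(p,vel=.1,guard=8)); st("down")
robot.set_gripper(0); st("grip")
for th in range(12,109,12):
    robot.line_to(P(th),vel=.08); st(th)
robot.pause(.2)
robot.set_gripper(.045); st("open")
q=np.array(P(108)); robot.line_to(q+[*(u*.03),.07],vel=.2)
robot.line_to([*q[:2],.32],vel=.2)
robot.move_pose([.52,.16,.40],[180,0,120]); 
c=KD("wrist"); im=robot.grab_frame("wrist"); np.savez("w3.npz",*c); cv2.imwrite("pics/w3.png",im)
b=C+.085*u; print(b,proj(c,[[*b,.082]])); st("")
```

```text
False
down 9.49 [0.5384 0.1872 0.1838] [ 0.8  0.1 -0.5] 0.0497
grip 9.91 [0.5384 0.1872 0.1839] [-1.1 -0.3  5.9] 0.0168
12 10.22 [0.5347 0.1931 0.1938] [ 2.4 -3.1 -0.5] 0.0165
24 10.53 [0.5296 0.2013 0.2023] [ 1.  -0.5 -3.4] 0.0163
36 10.83 [0.5241 0.2108 0.2093] [-0.1  1.7 -7.8] 0.0162
48 11.14 [0.5181 0.221  0.2142] [-0.5 -0.3 -7.5] 0.0163
60 11.45 [0.5126 0.2323 0.2177] [ 0.2 -0.7 -0.8] -0.0
72 11.76 [0.5055 0.2436 0.2161] [-0.2 -0.1  0.1] -0.0003
84 12.07 [0.499  0.2543 0.2123] [0.2 0.3 0.9] -0.0002
96 12.38 [0.4933 0.2642 0.2063] [-0.5  0.1  0.8] 0.0
108 12.68 [0.4882 0.2728 0.1981] [-0.4  0.3 -0.9] 0.0001
open 13.38 [0.4887 0.2726 0.1987] [-0.4  0.5 -0.9] 0.0452
[0.5285  0.20361] [[304.57041474 149.64133015]]
 15.04 [0.5196 0.1606 0.3984] [-0.1 -0.7 -0.6] 0.0449
```

View pics/w3.png

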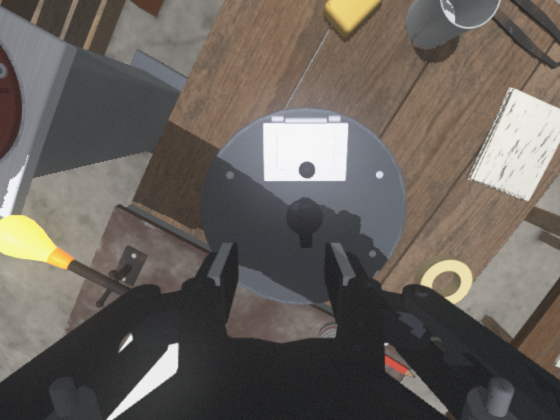

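The flap is shut again: the width reading of 16.8 mm for a 20 mm ball means the pads only caught its upper part, and it slipped near 55°. I'll retry with a deeper grip, slower, tilting the gripper with the flap.

```bash
cat > f.py <<'E'
from h import *
from scipy.spatial.transform import Rotation as Ro
C=np.array([.571,.130]); u=np.array([-.5,.866,0]); Z=np.array([0,0,1.])
def st(t):
    s=robot.observe(); print(t,round(s["time"],2),s["tool_pos"].round(4),s["ft_force"].round(1),round(s["gripper_width"],4)); return s
def pose(th,off=.052,k=.45):
    a=np.radians(th); r=.121-.055*np.cos(a)+.028*np.sin(a); z=.097+.055*np.sin(a)+.028*np.cos(a)
    t=k*a; x=u*np.cos(t)-Z*np.sin(t); zz=-(Z*np.cos(t)+u*np.sin(t))
    R=np.c_[x,np.cross(zz,x),zz]
    return np.r_[C,0]+u*r+Z*z-zz*off, Ro.from_matrix(R).as_euler("xyz",degrees=True), zz
E
python3 - <<'E'
from f import *
for th in range(0,121,15):
    p,e,_=pose(th); j=robot.ik(p,e); print(th,p.round(3),e.round(1),None if j is None else np.round(j,0))
p,e,zz=pose(112); print(robot.ik(p-zz*.08,e))
p,e,zz=pose(0)
robot.move_pose([*p[:2],.25],e)
print(robot.line_to(p,vel=.1,guard=8)); st("down")
robot.set_gripper(0); s=st("grip")
if s["gripper_width"]>.0175:
  for th in range(8,113,8):
    p,e,zz=pose(th); robot.line_to(p,vel=.06,rotation=e); s=st(th)
    if s["gripper_width"]<.01: print("lost"); break
E
```

```text
0 [0.538 0.187 0.177] [180.   0. 120.] [  6.   2. -12.  76.   0.  66.]
15 [0.53 0.2  0.19] [180.    6.8 120. ] [ 10.  -1. -13.  75.  -6.  70.]
30 [0.521 0.216 0.199] [180.   13.5 120. ] [ 15.  -2. -14.  74. -13.  74.]
45 [0.511 0.234 0.204] [-180.    20.3  120. ] [ 19.  -2. -14.  74. -20.  79.]
60 [0.5   0.252 0.205] [180.  27. 120.] [ 24.  -1. -14.  74. -27.  83.]
75 [0.49  0.271 0.201] [180.   33.7 120. ] [ 29.   2. -13.  74. -34.  89.]
90 [0.48  0.288 0.192] [-180.    40.5  120. ] [ 33.   6. -12.  75. -40.  94.]
105 [0.471 0.304 0.178] [180.   47.3 120. ] [ 37.  11. -10.  76. -47. 100.]
120 [0.464 0.316 0.161] [180.  54. 120.] [ 40.  18.  -7.  79. -53. 106.]
[ 44.0950556   18.69581883   2.07569199  89.78239845 -48.35856949
 111.49917595]
False
down 16.58 [0.5384 0.1872 0.1778] [ 0.1  0.  -0.4] 0.0452
grip 16.96 [0.5384 0.1872 0.1779] [-1.1 -0.6  6.3] 0.0166
```

Depth didn't change the reading, so about 16.6 mm is simply what the ball gives. Continuing with the slower, tilted swing.

Run:
```python
from f import *
for th in range(8,113,8):
    p,e,zz=pose(th); robot.line_to(p,vel=.05,rotation=e); s=st(th)
    if s["gripper_width"]<.012: print("lost"); break
```

```text
8 17.32 [0.5345 0.1936 0.1847] [ 3.  -3.6 -0. ] 0.0166
16 17.68 [0.5303 0.2009 0.191 ] [ 3.3 -6.  -0.1] 0.0168
24 18.05 [0.5253 0.2095 0.1961] [ 3.2 -4.1  0.1] 0.0168
32 18.43 [0.5201 0.2183 0.2003] [ 2.8 -5.6  0.6] 0.0164
40 18.8 [0.5145 0.2279 0.2031] [ 2.5 -2.3 -0.9] 0.0164
48 19.18 [0.5088 0.2375 0.2047] [ 2.5 -2.8 -2.9] 0.0169
56 19.55 [0.5031 0.2475 0.2051] [ 2.9 -3.1 -2.9] 0.0166
64 19.93 [0.4973 0.2572 0.2041] [-0.1 -3.3 -1.6] 0.0168
72 20.32 [0.4916 0.2674 0.2014] [ 4.  -2.6 -6.9] 0.0168
80 20.7 [0.486  0.2768 0.1974] [  4.5  -3.  -10.3] 0.0165
88 21.08 [0.4807 0.2858 0.1921] [  4.8  -5.5 -12.7] 0.0157
96 21.47 [0.4765 0.2951 0.188 ] [0.9 0.4 0.4] 0.0002
lost
```

Run:
```python
from f import *
a=robot.grab_frame("wrist"); b=robot.grab_frame("scene")
b=cv2.resize(b[130:270,180:320],(420,420),interpolation=cv2.INTER_CUBIC)
cv2.imwrite("pics/w4.png",cv2.resize(np.hstack([cv2.resize(a,(560,420)),b]),(800,343)))
```

```text
(no output)
```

View pics/w4.png

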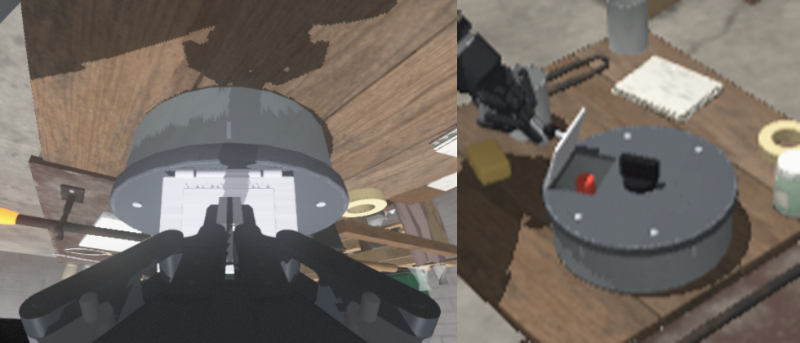

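The flap stands about upright with the red bar visible in the window, and the fingers are just outside it. I'll withdraw along the tool axis and look.

Run:
```python
from f import *
p,e,zz=pose(96); robot.line_to(p-zz*.07,vel=.1); st("")
robot.pause(.7)
b=robot.grab_frame("scene"); a=robot.grab_frame("wrist")
b=cv2.resize(b[150:250,190:310],(504,420),interpolation=cv2.INTER_CUBIC)
cv2.imwrite("pics/w5.png",cv2.resize(np.hstack([a,b]),(800,316)))
```

```text
22.42 [0.4519 0.3359 0.2372] [-0.6 -1.3  0.3] 0.0003
```

View pics/w5.png

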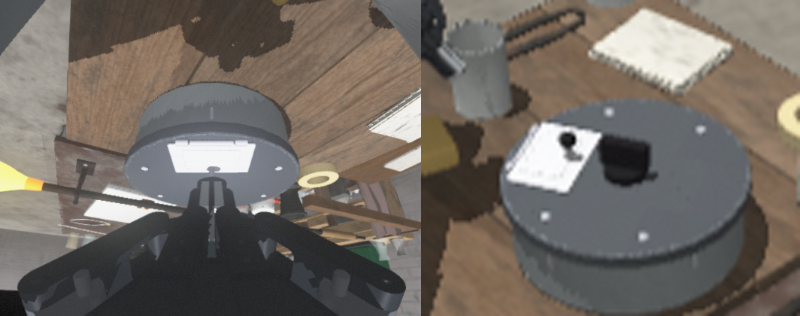

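It fell shut again. The wrist forces point towards the hinge, so the arc was radially overstretched and the ball crept out. Next try: more tilt so the grip turns less, with the arc radius corrected from the measured force.

Run:
```python
from f import *
kk=.7
def pz(th,dr):
    p,e,zz=pose(th,off=.054,k=kk); a=np.radians(th)+np.arctan2(28,55)
    n=-u*np.cos(a)+Z*np.sin(a); return p+n*dr,e,zz,n
for th in(100,114): print(np.round(robot.ik(*pz(th,0)[:2]),0))
robot.set_gripper(.045)
p,e,zz,n=pz(0,0)
robot.line_to([.4519,.3359,.29],vel=.25)
robot.move_pose([*p[:2],.25],e)
print(robot.line_to(p,vel=.12,guard=8))
robot.set_gripper(0); s=st("grip")
dr=0; ok=True
for th in list(range(8,113,8))+[114]:
    p,e,zz,n=pz(th,dr); robot.line_to(p,vel=.06,rotation=e); s=robot.observe()
    F=s["ft_force"]; fn=F@n; t=np.cross(n,np.cross(u,Z)); print(th,round(s["time"],2),"Fn %.1f Ft %.1f dr %.1fmm w %.4f"%(fn,F@t,dr*1e3,s["gripper_width"]))
    if s["gripper_width"]<.012: print("lost"); break
    dr=np.clip(dr+.00015*fn,-.006,.006)
b=robot.grab_frame("scene"); cv2.imwrite("pics/w6.png",cv2.resize(b[130:270,180:320],(420,420),interpolation=cv2.INTER_CUBIC))
```

```text
[ 42.  29.   0.  91. -67. 122.]
[ 44.  45.  11. 110. -73. 145.]
False
grip 26.0 [0.5385 0.1872 0.1802] [-1.2  0.1  5.3] 0.0167
8 26.35 Fn 4.0 Ft -1.4 dr 0.0mm w 0.0164
16 26.7 Fn 3.5 Ft -2.2 dr 0.6mm w 0.0165
24 27.05 Fn 1.2 Ft -3.4 dr 1.1mm w 0.0166
32 27.41 Fn -1.0 Ft -4.3 dr 1.3mm w 0.0165
40 27.77 Fn -0.5 Ft -4.7 dr 1.2mm w 0.0166
48 28.14 Fn 1.7 Ft -5.5 dr 1.1mm w 0.0167
56 28.51 Fn 2.3 Ft -5.0 dr 1.3mm w 0.0165
64 28.88 Fn 3.3 Ft -4.1 dr 1.7mm w 0.0166
72 29.24 Fn 4.4 Ft -3.5 dr 2.2mm w 0.0169
80 29.62 Fn 4.2 Ft -5.0 dr 2.8mm w 0.0166
88 29.99 Fn 0.2 Ft -4.0 dr 3.5mm w 0.0165
96 30.37 Fn -12.8 Ft -1.7 dr 3.5mm w 0.0165
104 30.75 Fn -18.2 Ft 3.1 dr 1.6mm w 0.0163
112 31.13 Fn -3.6 Ft 1.0 dr -1.1mm w 0.0007
lost
```

View pics/w6.png

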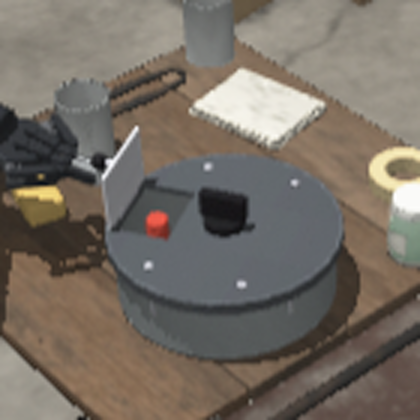

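The flap is about upright and the ball has slipped free just above the closed fingers. I'll withdraw gently and check whether it stands or falls.

Run:
```python
from f import *
p,e,zz=pose(112,off=.054,k=.7); s=st("a")
b0=robot.grab_frame("scene")
robot.line_to(s["tool_pos"]-zz*.045,vel=.12); st("b")
b1=robot.grab_frame("scene"); a=robot.grab_frame("wrist")
f=lambda b:cv2.resize(b[160:240,200:280],(300,300),interpolation=cv2.INTER_CUBIC)
cv2.imwrite("pics/w7.png",cv2.resize(np.hstack([f(b0),f(b1),a[:,:][60:360,:400]]),(800,240)))
```

```text
a 31.18 [0.461  0.3193 0.1464] [ 0.5 -1.6 -2.3] 0.0003
b 31.75 [0.4393 0.3577 0.1561] [-0.6  0.1  0.1] -0.0
```

View pics/w7.png

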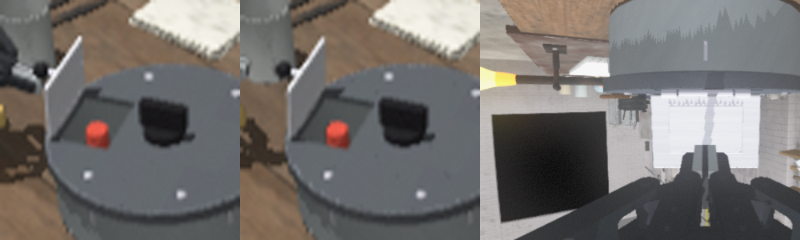

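The flap stands upright in both frames at (45–80, 90 of the crop), not falling. I'll push it from inside with closed vertical fingers, checking red-bar visibility numerically.

```bash
cat > g.py <<'E'
from f import *
def red():
    b=robot.grab_frame("scene")[160:240,200:280].astype(int); m=(b[...,2]>130)&(b[...,1]<90)&(b[...,0]<90)
    w=(b.min(2)>130); Y,X=np.nonzero(w[:58,:45]); return int(m.sum()),int(w[:58,:45].sum()),(X.mean().round(1),Y.mean().round(1)) if len(X) else None
E
python3 - <<'E'
from g import *
V=[180,0,120]
print(red())
robot.move_pose([.44,.358,.32],V); print(red())
a=np.r_[C,0]+u*.078
robot.move_pose(a+Z*.29,V); r=red(); st("above"); print(r)
if r[0]>8:
    print(robot.line_to(a+Z*.203,vel=.2,guard=8)); st("in")
    print(robot.line_to(np.r_[C,0]+u*.136+Z*.203,vel=.1,guard=20)); st("pushed"); print(red())
    robot.pause(.4); print(red()); st("")
E
```

```text
(34, 95, (np.float64(16.4), np.float64(23.3)))
(33, 58, (np.float64(12.5), np.float64(25.1)))
above 33.88 [0.5315 0.1986 0.2897] [ 0.8 -0.6 -0. ] 0.0001
(34, 87, (np.float64(16.5), np.float64(22.3)))
False
in 34.47 [0.532  0.1983 0.204 ] [ 0.4 -0.2 -0.4] 0.0001
False
pushed 35.2 [0.503  0.2478 0.203 ] [-0.3 -0.2 -0.1] -0.0002
(0, 231, (np.float64(10.3), np.float64(30.1)))
(0, 236, (np.float64(10.4), np.float64(30.3)))
 35.7 [0.5031 0.2477 0.203 ] [-0.1  0.8  0.7] -0.0003
```

Run:
```python
from g import *
V=[180,0,120]
w=np.r_[C,0]+u*.085
robot.line_to(w+Z*.203,vel=.15); robot.line_to(w+Z*.30,vel=.2)
robot.set_gripper(.055)
print(red()); c=KD("wrist"); im=robot.grab_frame("wrist"); cv2.imwrite("pics/w8.png",im)
h=cv2.cvtColor(im,cv2.COLOR_BGR2HSV); m=(((h[...,0]<8)|(h[...,0]>172))&(h[...,1]>130)&(h[...,2]>40)).astype(np.uint8)
t=np.linspace(0,2*np.pi,60); P=proj(c,np.c_[w[0]+.0135*np.cos(t),w[1]+.0135*np.sin(t),0*t+.082])
x0,y0,x1,y1=P[:,0].min(),P[:,1].min(),P[:,0].max(),P[:,1].max(); print("pred",x0,x1,y0,y1)
n,l,s,ce=cv2.connectedComponentsWithStats(m)
for i in range(1,n):
    if s[i,4]>60: print(s[i],ce[i])
st("")
```

```text
(34, 498, (np.float64(14.2), np.float64(28.9)))
pred 268.4860208342528 295.4307141714166 178.87013973595927 205.10020800768095
[270 179  24  21 124] [277.61290323 186.90322581]
 37.49 [0.5285 0.2036 0.3   ] [0.1 0.3 0.1] 0.0547
```

The bar lies where predicted (within about 2 mm) and the flap is open wide. Fetching it.

Run:
```python
from g import *
w=np.r_[C,0]+u*.085
g=robot.line_to(w+Z*.124,vel=.15,guard=10); s=st("down"); print(g)
if not g:
    robot.set_gripper(0); s=st("grip")
    if s["gripper_width"]>.022:
        robot.line_to(w+Z*.275,vel=.12); s=st("up"); print(red())
        if s["gripper_width"]>.022:
            robot.line_to([.524,-.378,.275],vel=.16); s=st("board")
            robot.line_to([.524,-.378,.245],vel=.08); st("end"); print(red())
```

```text
down 38.82 [0.5291 0.2037 0.125 ] [-0.7  0.5  0. ] 0.0549
False
grip 39.19 [0.5289 0.2037 0.1248] [0.2 0.  6. ] 0.0254
up 40.6 [0.5282 0.2036 0.274 ] [ 0.5  0.3 -1.8] 0.0252
(1, 511, (np.float64(14.7), np.float64(29.4)))
board 44.43 [ 0.5241 -0.3777  0.2751] [-0.1  0.3 -0.7] 0.0257
end 44.96 [ 0.5238 -0.3778  0.2444] [ 0.6  0.  -1. ] 0.0254
(0, 771, (np.float64(13.0), np.float64(24.5)))
```

Run:
```python
from g import *
robot.pause(.5); st("final"); print(robot.job_done())
```

```text
final 45.51 [ 0.524  -0.378   0.2451] [ 0.7  1.1 -0.1] 0.0256
the job is handed in; nothing more can be done
None
```

I handed the job in at 45.5 s; no verdict came back. The lid is one click clockwise, and the flap read as open in the last scene image. By the gripper readings the bar is held with its lower end about 115 mm above the board's middle; I didn't re-check its tilt by camera.

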